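# Open the drying tub and spread the model crates

### The job

Open the grey drying tub: lift its lid off by the knob and set it down gently, flat and knob up, on the bare worktop or the cutting mat beside the tub, not on the blue tray. Then spread the heaped model crates over the tub floor so they can dry: all five inside the tub in a single layer, none resting on another, with at least one crate in each third of the tub's length. Leave the tape roll, the toothpick tin and the parts case where they are.

Things in the scene. Friction and masses are not known exactly. Their poses are not given: they have to be found in the camera images.
- tub: Open rectangular grey plastic drying tub, fixed to the worktop. Outside 124 mm (its x) x 200 mm (its y, the length) x 50 mm high; walls and floor 3 mm thick, so inside 118 x 194 mm and 47 mm deep. Origin: centre of its underside, z up. The thirds of its length meet at y = -32 and +32 mm.
- lid: Loose flat grey lid lying on the tub, 136 mm (x) x 212 mm (y), 180 g. The plate is 5 mm thick; a lip under it drops 6 mm into the tub, 4 mm clear of the walls. Origin: centre of the lip's underside, z up; plate top 11 mm above the origin. Set down on the worktop it stands on its lip, origin at z about 0.
- lid_knob (a point): Centre of the dark round knob in the middle of the lid, 28 mm above the lid's origin. The knob is 26 mm across, upright-sided from 18 to 37 mm above the lid's origin and 39 mm at its top.
- crate1_center (a point): Centre of a small wooden model crate, 22 mm (x) x 28 mm (y) x 18 mm (z), 20 g; all five are alike, and this one starts in the bottom layer of the heap (two by two). Resting on the tub floor on its broad face its centre is 12 mm above the tub's origin.
- crate2_center (a point): Centre of a small wooden model crate, 22 mm (x) x 28 mm (y) x 18 mm (z), 20 g; all five are alike, and this one starts in the bottom layer of the heap (two by two). Resting on the tub floor on its broad face its centre is 12 mm above the tub's origin.
- crate3_center (a point): Centre of a small wooden model crate, 22 mm (x) x 28 mm (y) x 18 mm (z), 20 g; all five are alike, and this one starts in the bottom layer of the heap (two by two). Resting on the tub floor on its broad face its centre is 12 mm above the tub's origin.
- crate4_center (a point): Centre of a small wooden model crate, 22 mm (x) x 28 mm (y) x 18 mm (z), 20 g; all five are alike, and this one starts in the bottom layer of the heap (two by two). Resting on the tub floor on its broad face its centre is 12 mm above the tub's origin.
- crate5_center (a point): Centre of a small wooden model crate, 22 mm (x) x 28 mm (y) x 18 mm (z), 20 g; all five are alike, and this one starts on top of the other four. Resting on the tub floor on its broad face its centre is 12 mm above the tub's origin.
- tape: Bystander: cream roll of masking tape lying flat, 44 mm across, 30 mm high. Origin: centre of its underside.
- toothpicks: Bystander: small round tin full of toothpicks, 42 mm across, 66 mm high. Origin: centre of its underside.
- parts_box: Bystander: flat clear case of small parts, 62 x 87 x 26 mm. Origin: centre of its underside.

How it is judged:
On the way, in this order (a step that is already met when the one before it is completed fails the run):
1. the lid lies flat, knob up, on the worktop beside the tub and is let go (height (world z) of lid between -0.02 and 0.012 m and angle between lid's own z axis and vertical below 0.08 rad and contact force between the fingers and lid below 0.1 N and linear speed of lid below 0.02 m/s), for 0.2 s.
2. all five crates rest on the tub floor in one layer, at least one in each third of its length (z of each of crate1_center, crate2_center, crate3_center, crate4_center, crate5_center in the frame of tub below 0.021 m and x of crate1_center in the frame of tub between -0.06 and 0.06 m and y of crate1_center in the frame of tub between -0.098 and 0.098 m and x of crate2_center in the frame of tub between -0.06 and 0.06 m and y of crate2_center in the frame of tub between -0.098 and 0.098 m and x of crate3_center in the frame of tub between -0.06 and 0.06 m and y of crate3_center in the frame of tub between -0.098 and 0.098 m and x of crate4_center in the frame of tub between -0.06 and 0.06 m and y of crate4_center in the frame of tub between -0.098 and 0.098 m and x of crate5_center in the frame of tub between -0.06 and 0.06 m and y of crate5_center in the frame of tub between -0.098 and 0.098 m and y of any of crate1_center, crate2_center, crate3_center, crate4_center, crate5_center in the frame of tub above 0.0323 m and (y of crate1_center in the frame of tub between -0.0323 and 0.0323 m or y of crate2_center in the frame of tub between -0.0323 and 0.0323 m or y of crate3_center in the frame of tub between -0.0323 and 0.0323 m or y of crate4_center in the frame of tub between -0.0323 and 0.0323 m or y of crate5_center in the frame of tub between -0.0323 and 0.0323 m) and y of any of crate1_center, crate2_center, crate3_center, crate4_center, crate5_center in the frame of tub below -0.0323 m and contact force between the fingers and crate1 below 0.1 N and contact force between the fingers and crate2 below 0.1 N and contact force between the fingers and crate3 below 0.1 N and contact force between the fingers and crate4 below 0.1 N and contact force between the fingers and crate5 below 0.1 N and linear speed of each of crate1, crate2, crate3, crate4, crate5 below 0.02 m/s), for 0.2 s.
At the end, for the whole second after the job is handed in: Lid on the worktop, knob up (tilt under 0.08 rad, origin under 12 mm). Five crates inside the tub, centres under 21 mm above its underside (on the floor on any face); each third of its length (limits y = -32, +32 mm) holds at least one crate centre. All released and at rest (all of step 1 and all of step 2); the robot touches nothing.
It fails at once if the cream roll of masking tape lying flat is moved more than 3 cm (distance of tape from where it was at the start of the episode above 0.03 m).
It fails at once if the small round tin of toothpicks is moved more than 3 cm (distance of toothpicks from where it was at the start of the episode above 0.03 m).
It fails at once if the flat clear parts case is moved more than 3 cm (distance of parts_box from where it was at the start of the episode above 0.03 m).
It fails at once if the lid, taken off the tub, is out of the fingers while more than 25 mm above the worktop (dropped, thrown or shoved off) (contact force between each of the arm, the fingers and lid below 0.05 N and horizontal distance between lid and tub above 0.05 m and height (world z) of lid above 0.025 m).
It also fails if it takes over 67 s, if anything falls off the work surface, if the arm or the gripper's body presses on something with over 40 N, if the wrist force passes 120 N, or if a joint passes its speed limit or range.

### The arm

A 6-joint arm with a two-finger parallel gripper is mounted at the origin on a cart in front of the work surface, level with it; the furniture and walls round the work are solid. World frame = base frame: x ahead of the robot, y to its left, z up, the work surface at z = 0. Lengths are in m, angles in rad, forces in N, time in s.
With the tool pointing down it reaches from about 0.25 to 0.775 m from the base axis. Payload 4 kg.
Tool frame: the origin (TCP) lies midway between the tips of the shut fingers; the grasp point (between the pads) lies behind it (tcp_to_grasp is the z of the grasp point in the tool frame, in m); z points along the fingers, y is the line along which they close (so a half turn about z gives the same grasp; the last joint's range is limited). The gripper opens to 85 mm and grips with 20 to 120 N. Pads are 22 mm wide; open, the fingers measure 114 mm over their backs; the gripper's body (76 mm by 85 mm) begins 54 mm behind the grasp point. The pads swing forward as they close: fully open they stand 13 mm farther back than shut.
Start: joints at [-1.343, 0.087, 1.371, -0, 1.684, -0.103], TCP at [0.179, -0.52, 0.231] pointing down, gripper open.
Joint ranges: [-3.1, 3.1], [-0.76, 2.03], [0.27, 2.55], [-1.08, 4.22], [0.17, 2.65], [-2.57, 2.57]. Speed limits (rad/s): [2.79, 2.79, 3.14, 3.14, 3.14, 3.14].

### API

Orientations are given as a unit quaternion [x, y, z, w].
In Python, from bench import get_state, read_camera, finish_job, tcp_to_grasp gives the robot as it stands.
- The arm moves only by the tool servo_tool, never from a script. Its argument "steps" is a list of rows, each an object of numbers: "x", "y", "z": the shift along the tool's x, y, z in cm; "rx", "ry", "rz": the turn, a rotation vector about the tool's x, y, z in rad; "gripper": the opening, from 0 (shut) to 1 (fully open). In form: [{"x": .., "y": .., "z": .., "rx": .., "ry": .., "rz": .., "gripper": ..}, ...]. A call has 1 to 12 rows; each row is the pose to reach, as a shift and turn from the pose commanded when the call began, along the tool's axes at that moment; what a row does not reach only later rows make up. A row lasts 1/12 s, in which the tool goes at most 41.7 mm and 7.16 degrees, less where a joint would pass 70% of its speed; a pose out of reach is approached as far as the arm can. A call with a gripper value outside its range is refused whole. The fingers move at their own pace and stop on an object; "squeeze" is the grip in N (left out, the last holds). Time passes only in rows, so rows that repeat a pose let the fingers close. It gives the time, the measured TCP pose, the force, the opening and the grip force at its end, in the units of the state.
- get_state(): the state, without advancing time (a new reading comes with each control period).
- read_camera(name): name is "scene" or "top"; returns a dict with "image" (384x512x3 uint8, red, green, blue), "depth" (384x512 float32, m along the optical axis (not along the pixel's ray), 0 where there is no reading), "intrinsics" (3x3 intrinsics, pixels), "origin" and "rotation" of the camera in the world. Camera axes: x right, y up, looking along -z (the intrinsics and any distortion apply to the point x, -y, -z); pixel columns grow to the right and rows downward; lengths in m; the calibration is good to about 2 mm. A picture is of the moment at which its call begins.
- finish_job(): hands the job in; it is judged then, once.
The state is a dict: "time": time; "q": joint angles; "qd": joint speeds; "joint_efforts": joint torques, N m; "tool_pos": TCP position; "tcp_rot": TCP orientation; "ft_force": force on the tool from outside, world axes, zero at the start; "torque": the same for the moment, N m; "width": opening from 0.0 (shut) to 1.0 (fully open); "grasp_force": force on a finger pad.
Only numpy, scipy, OpenCV 4.12 (cv2) and the standard library are available. Lean on these libraries where they do the work, as an engineer would, in place of code of your own. Each camera call takes 0.05 s, during which the arm holds its last target. There are 200 camera calls.

## Working session

There is one attempt and no reset: what is moved stays moved. The work goes in short steps, Python scripts to look and compute and a tool call to move; the robot and the scene stay as the last step left them, time stands still between calls to the robot, and variables do not carry over. Pictures are saved under pics/ and viewed, at most 10 in all, crops included, and the job is handed in when it is done.

Besides the shell and the picture viewer there is one more tool, called after "Call:" in YAML: its name, and indented under it one key for each argument. servo_tool: Moves the arm, as the interface text tells. Its arguments: {"type":"object","properties":{"steps":{"type":"array","items":{"type":"object","properties":{"x":{"type":"number"},"y":{"type":"number"},"z":{"type":"number"},"rx":{"type":"number"},"ry":{"type":"number"},"rz":{"type":"number"},"gripper":{"type":"number"}}}},"squeeze":{"type":"number"}},"required":["steps"]}

```bash
mkdir -p pics; cat > h.py <<'E'
import numpy as np,cv2
from bench import get_state,read_camera,finish_job,tcp_to_grasp
def cloud(c):
    K=c["intrinsics"];d=c["depth"];v,u=np.mgrid[0:384,0:512]
    p=np.stack([(u-K[0][2])/K[0][0]*d,-(v-K[1][2])/K[1][1]*d,-d],-1)
    return p@np.array(c["rotation"]).T+np.array(c["origin"])
def save(c,n):cv2.imwrite(n,cv2.cvtColor(c["image"],cv2.COLOR_RGB2BGR))
E
python3 - <<'E'
from h import *
s=get_state();print(s,tcp_to_grasp)
ims=[]
for n in("top","scene"):
    c=read_camera(n);ims.append(c["image"]);print(n,c["origin"],c["rotation"],c["intrinsics"])
    np.savez(n,**c)
    save(c,f"pics/{n}0.png")
E
```

```text
{'time': 0.0, 'q': array([-1.34308830e+00,  8.79639659e-02,  1.37229473e+00, -1.00781034e-05,
        1.68358910e+00, -1.03090820e-01]), 'qd': array([-0.00088917, -0.00087374, -0.0009468 ,  0.00034627,  0.00042875,
        0.00024119]), 'joint_efforts': array([ 9.77623058e-04, -3.51867843e+01, -3.13269675e+01, -2.95195753e-05,
        1.08810401e-02,  2.95472958e-06]), 'tool_pos': array([ 0.17852153, -0.51968518,  0.23011369]), 'tcp_rot': array([ 9.86352136e-01,  1.64645656e-01, -7.52098535e-05, -1.12507080e-03]), 'ft_force': array([-0.08916432, -0.27480129,  0.36620679]), 'torque': array([ 0.0466185 , -0.02268757,  0.01897232]), 'grasp_force': 0.0, 'width': 0.9986211171677422} -0.0187
top [ 0.31985459 -0.02122283  0.97752267] [ 0.08788564 -0.08361193 -0.69685145  0.70688274] [[381.10019462   0.         255.49599816]
 [  0.         381.10019462 195.88470747]
 [  0.           0.           1.        ]]
scene [-0.07027587 -0.47383213  0.46297557] [ 0.46678252 -0.22574886 -0.38480875  0.76359266] [[377.53066905   0.         256.33548271]
 [  0.         377.53066905 184.79644548]
 [  0.           0.           1.        ]]
```

View pics/top0.png

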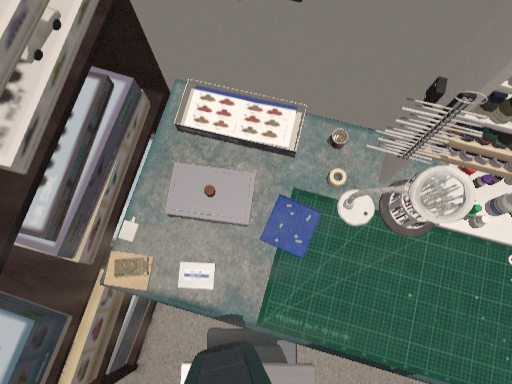

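View pics/scene0.png

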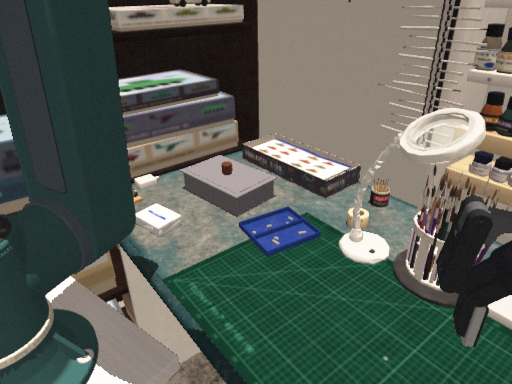

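The top view shows the lid and its knob at (209,190), the blue tray at (290,225), the tape at (337,177), the tin at (340,137), the parts case at (197,275) and the lamp base at (355,205). The cutting mat is free around (340,280).

```bash
cat >> h.py <<'E'
from scipy.spatial.transform import Rotation as R
def cloud(c):
    K=c["intrinsics"];d=c["depth"];v,u=np.mgrid[0:384,0:512]
    p=np.stack([(u-K[0][2])/K[0][0]*d,-(v-K[1][2])/K[1][1]*d,-d],-1)
    return R.from_quat(c["rotation"]).apply(p.reshape(-1,3)).reshape(384,512,3)+np.array(c["origin"])
def hit(c,u,v,z):
    K=c["intrinsics"];r=R.from_quat(c["rotation"]).apply([(u-K[0][2])/K[0][0],-(v-K[1][2])/K[1][1],-1])
    o=np.array(c["origin"]);return o+r*(z-o[2])/r[2]
E
python3 - <<'E'
from h import *
np.set_printoptions(precision=4,suppress=True)
t=dict(np.load("top.npz"));s=dict(np.load("scene.npz"))
for c,n,pts in((t,"top",dict(knob=(209,190),lid=(230,200),lidc=(185,180),tray=(290,225),trayR=(321,208),trayB=(305,256),lamp=(355,205),mat=(340,280),matL=(262,320),par=(197,275),tape=(330,181),tin=(340,137),bench=(240,260),magn=(440,195),tableedgeB=(370,355),box=(240,120),boxcorner=(298,152))),(s,"scene",dict(knob=(227,167),lid=(230,185)))):
    P=cloud(c)
    for k,(u,v) in pts.items(): print(n,k,P[v,u],c["depth"][v,u])
P=cloud(t)
m=((P[...,2]>.045)&(P[...,2]<.07)&(abs(P[...,0]-P[200,230][0])<.16)&(abs(P[...,1]-P[200,230][1])<.2)).astype(np.uint8)
n,l,st,ce=cv2.connectedComponentsWithStats(m);i=l[200,230];mm=l==i
print("lid z",np.median(P[mm][:,2]),st[i]);r=cv2.minAreaRect(P[mm][:,:2].astype(np.float32));print(r,cv2.boxPoints(r))
k=(P[...,2]>.072)&(P[...,2]<.12)&(np.linalg.norm(P[...,:2]-np.array(r[0]),axis=-1)<.03)
print("knob top",k.sum(),np.median(P[k],0))
# two-view knob: mask centroid red-brown, triangulate
def kn(c,u0,v0):
    h=cv2.cvtColor(c["image"],cv2.COLOR_RGB2HSV).astype(int);im=c["image"].astype(int)
    m=(im[...,0]-im[...,2]>20);m[:v0-12]=0;m[v0+12:]=0;m[:,:u0-12]=0;m[:,u0+12:]=0
    v,u=np.nonzero(m);return u.mean(),v.mean(),len(u)
a=kn(t,209,190);b=kn(s,227,167);print(a,b)
A=[];B=[]
for c,(u,v,_) in((t,a),(s,b)):
    o=np.array(c["origin"]);d=hit(c,u,v,0)-o;d/=np.linalg.norm(d);M=np.eye(3)-np.outer(d,d);A.append(M);B.append(M@o)
print("tri",np.linalg.solve(sum(A),sum(B)))
E
```

```text
top knob [0.555  0.0991 0.0823] 0.92637926
top lid [0.5368 0.0493 0.0566] 0.94654465
top lidc [0.5873 0.1644 0.0554] 0.96080506
top tray [ 0.4845 -0.1034  0.0073] 0.98064643
top trayR [ 0.5305 -0.1844  0.0066] 0.991795
top trayB [ 0.4064 -0.1413  0.0025] 0.966265
top lamp [ 0.5381 -0.2713  0.0139] 0.985847
top mat [ 0.3482 -0.2276  0.0028] 0.9512988
top matL [ 0.25   -0.034   0.0018] 0.9301401
top par [0.3543 0.1265 0.0262] 0.9327282
top tape [ 0.5994 -0.2072  0.0221] 0.99318814
top tin [ 0.7155 -0.2341  0.039 ] 1.0044601
top bench [0.3941 0.0233 0.0008] 0.9661758
top magn [ 0.5013 -0.3669  0.2721] 0.72563523
top tableedgeB [ 0.1745 -0.2921  0.0036] 0.9081579
top box [0.7616 0.0308 0.0372] 1.0193411
top boxcorner [ 0.6876 -0.1274 -0.0021] 1.0385203
scene knob [0.5488 0.0892 0.0783] 0.91721416
scene lid [0.5117 0.0491 0.0569] 0.87941927
lid z 0.05530997283734773 [ 164  162   92   63 4337]
((0.557711124420166, 0.09959916025400162), (0.2121969759464264, 0.13709799945354462), 82.8738784790039) [[ 0.4765  0.0028]
 [ 0.6126 -0.0142]
 [ 0.6389  0.1964]
 [ 0.5029  0.2134]]
knob top 90 [0.5555 0.099  0.082 ]
(np.float64(209.2450980392157), np.float64(190.2549019607843), 102) (np.float64(226.584), np.float64(167.16), 125)
tri [0.5577 0.0995 0.0717]
```

The lid is centred at (0.5575, 0.099), yaw about -7.1°, and its top is at z=0.055. I triangulated the knob centre at z≈0.072, which matches the text. The spot for the lid is on the mat, near (0.315, -0.27).

```bash
cat >> h.py <<'E'
def go(x,y,z,yaw,sp=None):
    "print shift/turn in tool axes to put TCP at x,y,z (m), pointing down with tool x at yaw (deg)"
    s=get_state();r=R.from_quat(s["tcp_rot"]);a=np.radians(yaw)
    d=r.inv().apply(np.array([x,y,z])-s["tool_pos"])*100
    t=R.from_matrix([[np.cos(a),np.sin(a),0],[np.sin(a),-np.cos(a),0],[0,0,-1]])
    w=(r.inv()*t).as_rotvec()
    print("xyz cm",d.round(2),"rot",w.round(3))
E
python3 -c "
from h import *
go(.5575,.0993,.15,-7.1)"
```

```text
xyz cm [ 55.95 -46.22   8.13] rot [-0.002  0.     0.455]
```

Call:
servo_tool:
  steps:
    - {"x": 4,"y": -3.3,"z": 0,"rz": 0.1,"gripper": 1}
    - {"x": 56,"y": -46.2,"z": 5,"rz": 0.455}
    - {"x": 56,"y": -46.2,"z": 5,"rz": 0.455}
    - {"x": 56,"y": -46.2,"z": 5,"rz": 0.455}
    - {"x": 56,"y": -46.2,"z": 5,"rz": 0.455}
    - {"x": 56,"y": -46.2,"z": 5,"rz": 0.455}
    - {"x": 56,"y": -46.2,"z": 5,"rz": 0.455}
    - {"x": 56,"y": -46.2,"z": 5,"rz": 0.455}
    - {"x": 56,"y": -46.2,"z": 5,"rz": 0.455}
    - {"x": 56,"y": -46.2,"z": 5,"rz": 0.455}
    - {"x": 56,"y": -46.2,"z": 5,"rz": 0.455}
    - {"x": 56,"y": -46.2,"z": 5,"rz": 0.455}

```text
invalid input
```

```bash
python3 -c "
from h import *
go(.5575,.0993,.15,-7.1)"
```

```text
xyz cm [ 55.95 -46.22   8.13] rot [-0.002  0.     0.455]
```

Call:
servo_tool:
  steps:
    - {"x": 4,"y": -3.3,"z": 0,"rx": 0,"ry": 0,"rz": 0.1,"gripper": 1}
    - {"x": 56,"y": -46.2,"z": 5,"rx": 0,"ry": 0,"rz": 0.455,"gripper": 1}
    - {"x": 56,"y": -46.2,"z": 5,"rx": 0,"ry": 0,"rz": 0.455,"gripper": 1}
    - {"x": 56,"y": -46.2,"z": 5,"rx": 0,"ry": 0,"rz": 0.455,"gripper": 1}
    - {"x": 56,"y": -46.2,"z": 5,"rx": 0,"ry": 0,"rz": 0.455,"gripper": 1}
    - {"x": 56,"y": -46.2,"z": 5,"rx": 0,"ry": 0,"rz": 0.455,"gripper": 1}
    - {"x": 56,"y": -46.2,"z": 5,"rx": 0,"ry": 0,"rz": 0.455,"gripper": 1}
    - {"x": 56,"y": -46.2,"z": 5,"rx": 0,"ry": 0,"rz": 0.455,"gripper": 1}
    - {"x": 56,"y": -46.2,"z": 5,"rx": 0,"ry": 0,"rz": 0.455,"gripper": 1}
    - {"x": 56,"y": -46.2,"z": 5,"rx": 0,"ry": 0,"rz": 0.455,"gripper": 1}
    - {"x": 56,"y": -46.2,"z": 5,"rx": 0,"ry": 0,"rz": 0.455,"gripper": 1}
    - {"x": 56,"y": -46.2,"z": 5,"rx": 0,"ry": 0,"rz": 0.455,"gripper": 1}
  squeeze: 40

```text
time: 1.1
tool_pos: [0.4377, -0.0964, 0.1978]
tcp_rot: [0.998, -0.062, -0.0, 0.0]
ft_force: [1.2, -1.7, 0.4]
width: 0.999
grasp_force: 0.0
```

```bash
python3 -c "
from h import *
go(.5575,.0993,.15,-7.1)"
```

```text
xyz cm [  9.46 -20.91   4.78] rot [ 0.  0. -0.]
```

Call:
servo_tool:
  steps:
    - {"x": 9.5,"y": -20.9,"z": 5,"rx": 0,"ry": 0,"rz": 0,"gripper": 1}
    - {"x": 9.5,"y": -20.9,"z": 5,"rx": 0,"ry": 0,"rz": 0,"gripper": 1}
    - {"x": 9.5,"y": -20.9,"z": 5,"rx": 0,"ry": 0,"rz": 0,"gripper": 1}
    - {"x": 9.5,"y": -20.9,"z": 5,"rx": 0,"ry": 0,"rz": 0,"gripper": 1}
    - {"x": 9.5,"y": -20.9,"z": 5,"rx": 0,"ry": 0,"rz": 0,"gripper": 1}
    - {"x": 9.5,"y": -20.9,"z": 5,"rx": 0,"ry": 0,"rz": 0,"gripper": 1}
    - {"x": 9.5,"y": -20.9,"z": 5,"rx": 0,"ry": 0,"rz": 0,"gripper": 1}
    - {"x": 9.5,"y": -20.9,"z": 5,"rx": 0,"ry": 0,"rz": 0,"gripper": 1}
    - {"x": 9.5,"y": -20.9,"z": 5,"rx": 0,"ry": 0,"rz": 0,"gripper": 1}

```text
time: 1.85
tool_pos: [0.557, 0.0966, 0.1478]
tcp_rot: [0.998, -0.062, -0.001, 0.0]
ft_force: [0.4, -0.4, -0.8]
width: 0.997
grasp_force: 0.0
```

```bash
python3 -c "
from h import *
go(.5575,.0993,.060,-7.1)"
```

```text
xyz cm [ 0.02 -0.28  8.78] rot [ 0.001  0.001 -0.   ]
```

Call:
servo_tool:
  steps:
    - {"x": 0,"y": -0.1,"z": 4,"rx": 0,"ry": 0,"rz": 0,"gripper": 1}
    - {"x": 0,"y": -0.1,"z": 7,"rx": 0,"ry": 0,"rz": 0,"gripper": 1}
    - {"x": 0,"y": -0.1,"z": 8.7,"rx": 0,"ry": 0,"rz": 0,"gripper": 1}
    - {"x": 0,"y": -0.1,"z": 8.7,"rx": 0,"ry": 0,"rz": 0,"gripper": 1}
    - {"x": 0,"y": -0.1,"z": 8.7,"rx": 0,"ry": 0,"rz": 0,"gripper": 0.5}
    - {"x": 0,"y": -0.1,"z": 8.7,"rx": 0,"ry": 0,"rz": 0,"gripper": 0}
    - {"x": 0,"y": -0.1,"z": 8.7,"rx": 0,"ry": 0,"rz": 0,"gripper": 0}
    - {"x": 0,"y": -0.1,"z": 8.7,"rx": 0,"ry": 0,"rz": 0,"gripper": 0}
    - {"x": 0,"y": -0.1,"z": 8.7,"rx": 0,"ry": 0,"rz": 0,"gripper": 0}
    - {"x": 0,"y": -0.1,"z": 8.7,"rx": 0,"ry": 0,"rz": 0,"gripper": 0}
  squeeze: 40

```text
time: 2.68
tool_pos: [0.5588, 0.0982, 0.0633]
tcp_rot: [0.998, -0.062, 0.002, -0.0]
ft_force: [0.3, 0.1, 4.5]
width: 0.284
grasp_force: 39.5
```

```bash
python3 -c "
from h import *
print(get_state())
go(.5575,.0993,.160,-7.1);go(.315,-.27,.160,-16.2)"
```

```text
{'time': 2.6833, 'q': array([ 7.40238975e-02,  2.15078882e-01,  1.56684557e+00, -1.47981915e-04,
        1.35614211e+00,  1.76901738e+00]), 'qd': array([ 0.00144251,  0.00074626,  0.00160107, -0.00420054,  0.00112484,
       -0.0007873 ]), 'joint_efforts': array([ 2.69930321e-02, -3.54132986e+01, -2.67315906e+01,  1.38475824e-02,
       -1.72024271e-01, -4.30665939e-03]), 'tool_pos': array([0.55884332, 0.09815182, 0.06325325]), 'tcp_rot': array([ 9.98071919e-01, -6.20429740e-02,  1.75654816e-03, -1.67597749e-04]), 'ft_force': array([0.31414353, 0.10141882, 4.45616841]), 'torque': array([-0.0407592 ,  0.08188177, -0.03874522]), 'grasp_force': 39.45786285214126, 'width': 0.28400344149154994}
xyz cm [-0.11 -0.1  -9.68] rot [-0.001 -0.003 -0.   ]
xyz cm [-19.6   39.55  -9.76] rot [-0.001 -0.003  0.159]
```

Call:
servo_tool:
  steps:
    - {"x": 0,"y": 0,"z": -0.8,"rx": 0,"ry": 0,"rz": 0,"gripper": 0}
    - {"x": 0,"y": 0,"z": -1.8,"rx": 0,"ry": 0,"rz": 0,"gripper": 0}
    - {"x": 0,"y": 0,"z": -3.5,"rx": 0,"ry": 0,"rz": 0,"gripper": 0}
    - {"x": 0,"y": 0,"z": -5.5,"rx": 0,"ry": 0,"rz": 0,"gripper": 0}
    - {"x": 0,"y": 0,"z": -7.5,"rx": 0,"ry": 0,"rz": 0,"gripper": 0}
    - {"x": 0,"y": 0,"z": -8,"rx": 0,"ry": 0,"rz": 0,"gripper": 0}
    - {"x": 0,"y": 0,"z": -8,"rx": 0,"ry": 0,"rz": 0,"gripper": 0}

```text
time: 3.27
tool_pos: [0.559, 0.0982, 0.1439]
tcp_rot: [0.998, -0.062, 0.003, -0.0]
ft_force: [1.0, 0.8, -2.2]
width: 0.284
grasp_force: 39.5
```

```bash
python3 -c "
from h import *
c=read_camera('scene');t=read_camera('top');save({'image':np.hstack([c['image'][60:280,100:480],t['image'][60:280,120:480]])},'pics/lift.png')
print(get_state()['ft_force']);go(.315,-.27,.14,-16.2)"
```

```text
[-0.21431716 -0.02901442 -2.09881787]
xyz cm [-19.48  39.52   0.08] rot [0.    0.001 0.159]
```

View pics/lift.png

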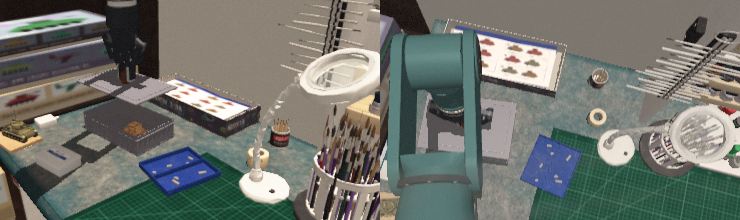

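The lid hangs level in the fingers at (125,85) in the left half, and the heaped crates show in the tub at (135,128).

Call:
servo_tool:
  steps:
    - {"x": -0.5,"y": 1,"z": 0,"rx": 0,"ry": 0,"rz": 0,"gripper": 0}
    - {"x": -1.5,"y": 3,"z": 0,"rx": 0,"ry": 0,"rz": 0.01,"gripper": 0}
    - {"x": -3,"y": 6,"z": 0,"rx": 0,"ry": 0,"rz": 0.02,"gripper": 0}
    - {"x": -4.5,"y": 9,"z": 0,"rx": 0,"ry": 0,"rz": 0.03,"gripper": 0}
    - {"x": -6,"y": 12,"z": 0,"rx": 0,"ry": 0,"rz": 0.05,"gripper": 0}
    - {"x": -7.5,"y": 15,"z": 0,"rx": 0,"ry": 0,"rz": 0.06,"gripper": 0}
    - {"x": -9,"y": 18,"z": 0,"rx": 0,"ry": 0,"rz": 0.08,"gripper": 0}
    - {"x": -10.5,"y": 21,"z": 0,"rx": 0,"ry": 0,"rz": 0.1,"gripper": 0}
    - {"x": -12,"y": 24,"z": 0,"rx": 0,"ry": 0,"rz": 0.12,"gripper": 0}
    - {"x": -13.5,"y": 27,"z": 0,"rx": 0,"ry": 0,"rz": 0.14,"gripper": 0}
    - {"x": -15,"y": 30,"z": 0,"rx": 0,"ry": 0,"rz": 0.15,"gripper": 0}
    - {"x": -16,"y": 32,"z": 0,"rx": 0,"ry": 0,"rz": 0.159,"gripper": 0}

```text
time: 4.37
tool_pos: [0.356, -0.2011, 0.1396]
tcp_rot: [0.99, -0.142, -0.002, -0.0]
ft_force: [1.1, -0.3, -1.5]
width: 0.286
grasp_force: 39.6
```

```bash
python3 -c "
from h import *
go(.315,-.27,.07,-16.2)"
```

```text
xyz cm [-1.97  7.76  6.97] rot [ 0.     0.003 -0.003]
```

Call:
servo_tool:
  steps:
    - {"x": -1,"y": 3,"z": 0,"rx": 0,"ry": 0,"rz": 0,"gripper": 0}
    - {"x": -1.8,"y": 6,"z": 1,"rx": 0,"ry": 0,"rz": 0,"gripper": 0}
    - {"x": -2,"y": 7,"z": 3,"rx": 0,"ry": 0,"rz": 0,"gripper": 0}
    - {"x": -2,"y": 7.5,"z": 5,"rx": 0,"ry": 0,"rz": 0,"gripper": 0}
    - {"x": -2,"y": 7.5,"z": 7,"rx": 0,"ry": 0,"rz": 0,"gripper": 0}
    - {"x": -2,"y": 7.5,"z": 9,"rx": 0,"ry": 0,"rz": 0,"gripper": 0}
    - {"x": -2,"y": 7.5,"z": 10,"rx": 0,"ry": 0,"rz": 0,"gripper": 0}
    - {"x": -2,"y": 7.5,"z": 10.3,"rx": 0,"ry": 0,"rz": 0,"gripper": 0}
    - {"x": -2,"y": 7.5,"z": 10.3,"rx": 0,"ry": 0,"rz": 0,"gripper": 0}
    - {"x": -2,"y": 7.5,"z": 10.3,"rx": 0,"ry": 0,"rz": 0,"gripper": 0}

```text
time: 5.2
tool_pos: [0.3193, -0.2663, 0.0388]
tcp_rot: [0.99, -0.141, 0.0, 0.0]
ft_force: [-0.6, 0.1, -1.2]
width: 0.284
grasp_force: 39.7
```

```bash
python3 -c "
from h import *
print(get_state()['ft_force'])
go(.315,-.27,.022,-16.2)"
```

```text
[-0.57201351  0.14281185 -1.22756431]
xyz cm [-0.31  0.47  1.68] rot [ 0.001 -0.001 -0.   ]
```

Next I lower it slowly in small steps and watch the force.

Call:
servo_tool:
  steps:
    - {"x": 0,"y": 0,"z": 0.5,"rx": 0,"ry": 0,"rz": 0,"gripper": 0}
    - {"x": 0,"y": 0,"z": 1.0,"rx": 0,"ry": 0,"rz": 0,"gripper": 0}
    - {"x": 0,"y": 0,"z": 1.2,"rx": 0,"ry": 0,"rz": 0,"gripper": 0}
    - {"x": 0,"y": 0,"z": 1.4,"rx": 0,"ry": 0,"rz": 0,"gripper": 0}
    - {"x": 0,"y": 0,"z": 1.6,"rx": 0,"ry": 0,"rz": 0,"gripper": 0}
    - {"x": 0,"y": 0,"z": 1.75,"rx": 0,"ry": 0,"rz": 0,"gripper": 0}
    - {"x": 0,"y": 0,"z": 1.75,"rx": 0,"ry": 0,"rz": 0,"gripper": 0}
    - {"x": 0,"y": 0,"z": 1.75,"rx": 0,"ry": 0,"rz": 0,"gripper": 0}

```text
time: 5.87
tool_pos: [0.3192, -0.2661, 0.0222]
tcp_rot: [0.99, -0.141, -0.0, 0.0]
ft_force: [-2.7, 2.3, 7.2]
width: 0.281
grasp_force: 40.6
```

Call:
servo_tool:
  steps:
    - {"x": 0,"y": 0,"z": -0.05,"rx": 0,"ry": 0,"rz": 0,"gripper": 0.3}
    - {"x": 0,"y": 0,"z": -0.05,"rx": 0,"ry": 0,"rz": 0,"gripper": 0.5}
    - {"x": 0,"y": 0,"z": -0.05,"rx": 0,"ry": 0,"rz": 0,"gripper": 1}
    - {"x": 0,"y": 0,"z": -0.05,"rx": 0,"ry": 0,"rz": 0,"gripper": 1}
    - {"x": 0,"y": 0,"z": -0.05,"rx": 0,"ry": 0,"rz": 0,"gripper": 1}
    - {"x": 0,"y": 0,"z": -0.05,"rx": 0,"ry": 0,"rz": 0,"gripper": 1}
    - {"x": 0,"y": 0,"z": -4,"rx": 0,"ry": 0,"rz": 0,"gripper": 1}
    - {"x": 0,"y": 0,"z": -8,"rx": 0,"ry": 0,"rz": 0,"gripper": 1}
    - {"x": 0,"y": 0,"z": -12,"rx": 0,"ry": 0,"rz": 0,"gripper": 1}
    - {"x": 0,"y": 0,"z": -15,"rx": 0,"ry": 0,"rz": 0,"gripper": 1}
    - {"x": 0,"y": 0,"z": -15,"rx": 0,"ry": 0,"rz": 0,"gripper": 1}

```text
time: 6.78
tool_pos: [0.3219, -0.2691, 0.1786]
tcp_rot: [0.99, -0.141, 0.006, 0.005]
ft_force: [0.8, -0.2, 0.8]
width: 1.003
grasp_force: 0.0
```

```bash
python3 - <<'E'
from h import *
np.set_printoptions(precision=4,suppress=True)
c=read_camera('scene');t=read_camera('top');np.savez("top1",**t);np.savez("scene1",**c)
P=cloud(t)
# inside tub
a=np.radians(-7.1)
def rel(P):
    d=P[...,:2]-np.array([.5575,.0993]);return np.stack([d@[np.cos(a),np.sin(a)],d@[-np.sin(a),np.cos(a)]],-1)
q=rel(P);rim=(abs(q[...,0])<.08)&(abs(q[...,1])<.12)&(P[...,2]>.043)&(P[...,2]<.056)
r=cv2.minAreaRect(P[rim][:,:2].astype(np.float32));print("rim",rim.sum(),r,np.median(P[rim][:,2]))
b=cv2.resize(t['image'][155:230,155:265],None,fx=5,fy=5,interpolation=cv2.INTER_CUBIC)
b2=cv2.resize(c['image'][150:215,175:280],(550,340),interpolation=cv2.INTER_CUBIC)
save({'image':b},'pics/tub.png');save(c,'pics/sc1.png');save({'image':np.hstack([t['image'][:,100:400],cv2.resize(b2,(480,384))])},'pics/both1.png')
E
```

```text
rim 405 ((0.5570278167724609, 0.09945661574602127), (0.20110851526260376, 0.12713265419006348), 83.06390380859375) 0.04888357673592958
```

View pics/tub.png

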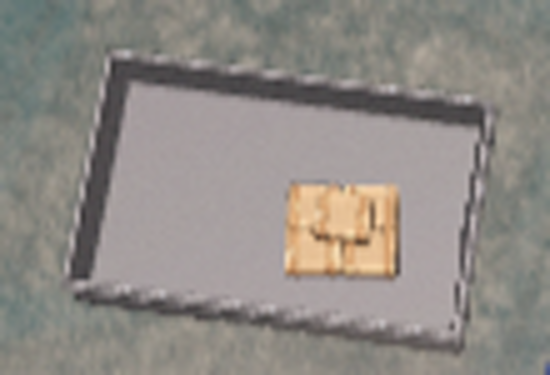

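View pics/both1.png

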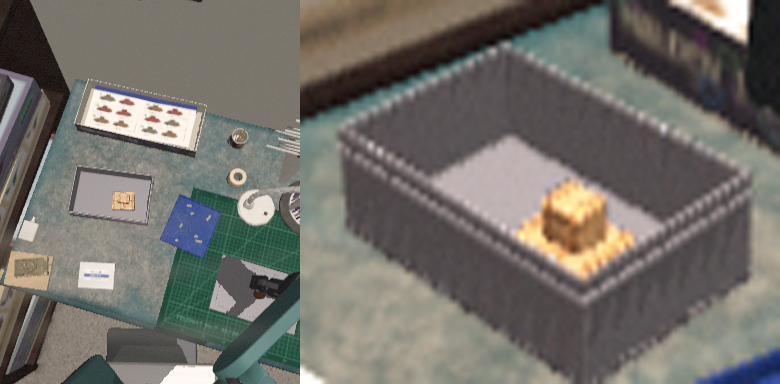

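The close-up shows an empty tub apart from the crate block: bottom layer about (285–400, 182–278) with the fifth crate on it near (343,215). The lid lies flat on the mat.

```bash
python3 - <<'E'
from h import *
np.set_printoptions(precision=4,suppress=True)
T=np.array([.557,.0995]);a=np.radians(-7)
M=np.array([[np.cos(a),np.sin(a)],[-np.sin(a),np.cos(a)]])
rel=lambda p:(p[...,:2]-T)@M.T
for n in("top1","scene1"):
    c=dict(np.load(n+".npz"));P=cloud(c);q=rel(P);im=c["image"].astype(int)
    ins=(abs(q[...,0])<.058)&(abs(q[...,1])<.096)&(P[...,2]<.06)
    w=ins&(im[...,0]-im[...,2]>35)
    hi=w&(P[...,2]>.033);lo=w&(P[...,2]<.028)&(P[...,2]>.012)
    for k,m,z in(("all",w,.021),("hi",hi,.039)):
        v,u=np.nonzero(m);H=np.array([hit(c,x,y,z) for x,y in zip(u,v)])
        r=cv2.minAreaRect(H[:,:2].astype(np.float32));print(n,k,m.sum(),"rel c",rel(np.array(r[0])),r[1],r[2],"depth med",np.median(P[m],0),"relmean",rel(P[m]).mean(0),"pct",np.percentile(rel(P[m]),[2,98],axis=0).ravel())
    print("lo z",np.median(P[lo][:,2]),"hi z",np.median(P[hi][:,2]))
t=dict(np.load("top1.npz"));P=cloud(t)
# lid
m=(np.linalg.norm(P[...,:2]-[.319,-.266],axis=-1)<.14)&(P[...,2]>.008)&(P[...,2]<.02)
r=cv2.minAreaRect(P[m][:,:2].astype(np.float32));print("lid",r,np.median(P[m][:,2]))
A=np.c_[P[m][:,:2],np.ones(m.sum())];print("plane",np.linalg.lstsq(A,P[m][:,2],rcond=None)[0])
E
```

```text
top1 all 406 rel c [-0.0108 -0.0309] (0.04765572398900986, 0.05735773965716362) 0.7853642106056213 depth med [0.5415 0.069  0.0214] relmean [-0.0106 -0.0314] pct [-0.0318 -0.0583  0.0141 -0.0027]
top1 hi 100 rel c [-0.0057 -0.033 ] (0.023487308993935585, 0.028012758120894432) 0.7859714031219482 depth med [0.5483 0.0685 0.0385] relmean [-0.0051 -0.0324] pct [-0.0162 -0.0455  0.0066 -0.0184]
lo z 0.0207681604447304 hi z 0.03849737980885065
scene1 all 226 rel c [ 0.0061 -0.0233] (0.06693486869335175, 0.055611178278923035) 82.01952362060547 depth med [0.5424 0.0605 0.027 ] relmean [-0.0066 -0.036 ] pct [-0.0224 -0.0568  0.0296  0.0077]
scene1 hi 83 rel c [-0.0223 -0.0454] (0.07411888241767883, 0.03518230468034744) 25.878114700317383 depth med [0.5455 0.064  0.0397] relmean [-0.0074 -0.0361] pct [-0.0311 -0.0507  0.007  -0.0198]
lo z 0.0226318187331494 hi z 0.039704710639645036
lid ((0.2989512085914612, -0.25031089782714844), (0.22678059339523315, 0.207656130194664), 1.0934756994247437) 0.014442209162087383
plane [-0.0007 -0.0013  0.0143]
```

Two of the bottom crates already lie in the first third (y≈-45 mm) and two in the middle third (y≈-17 mm). Moving the top crate to y≈+52 mm finishes the layout.

```bash
python3 -c "
from h import *
go(.5475,.0674,.12,0.8)"
```

```text
xyz cm [ 12.51 -38.46   5.19] rot [ 0.003 -0.003 -0.297]
```

Call:
servo_tool:
  steps:
    - {"x": 1,"y": -3,"z": 0,"rx": 0,"ry": 0,"rz": -0.1,"gripper": 1}
    - {"x": 12.5,"y": -38.4,"z": 1,"rx": 0,"ry": 0,"rz": -0.297,"gripper": 0.65}
    - {"x": 12.5,"y": -38.4,"z": 1,"rx": 0,"ry": 0,"rz": -0.297,"gripper": 0.65}
    - {"x": 12.5,"y": -38.4,"z": 1,"rx": 0,"ry": 0,"rz": -0.297,"gripper": 0.65}
    - {"x": 12.5,"y": -38.4,"z": 1,"rx": 0,"ry": 0,"rz": -0.297,"gripper": 0.65}
    - {"x": 12.5,"y": -38.4,"z": 1,"rx": 0,"ry": 0,"rz": -0.297,"gripper": 0.65}
    - {"x": 12.5,"y": -38.4,"z": 1,"rx": 0,"ry": 0,"rz": -0.297,"gripper": 0.65}
    - {"x": 12.5,"y": -38.4,"z": 1,"rx": 0,"ry": 0,"rz": -0.297,"gripper": 0.65}
    - {"x": 12.5,"y": -38.4,"z": 3,"rx": 0,"ry": 0,"rz": -0.297,"gripper": 0.65}
    - {"x": 12.5,"y": -38.4,"z": 5,"rx": 0,"ry": 0,"rz": -0.297,"gripper": 0.65}
    - {"x": 12.5,"y": -38.4,"z": 5,"rx": 0,"ry": 0,"rz": -0.297,"gripper": 0.65}
    - {"x": 12.5,"y": -38.4,"z": 5,"rx": 0,"ry": 0,"rz": -0.297,"gripper": 0.65}

```text
time: 7.88
tool_pos: [0.5438, 0.0695, 0.1149]
tcp_rot: [1.0, 0.009, -0.005, 0.0]
ft_force: [0.0, 0.6, 0.3]
width: 0.651
grasp_force: 0.0
```

```bash
python3 -c "
from h import *
go(.5475,.0674,.06,0.8)"
```

```text
xyz cm [0.43 0.22 5.48] rot [0.    0.011 0.003]
```

Call:
servo_tool:
  steps:
    - {"x": 0.4,"y": 0.2,"z": 2,"rx": 0,"ry": 0.01,"rz": 0,"gripper": 0.65}
    - {"x": 0.4,"y": 0.2,"z": 4,"rx": 0,"ry": 0.01,"rz": 0,"gripper": 0.65}
    - {"x": 0.4,"y": 0.2,"z": 5,"rx": 0,"ry": 0.01,"rz": 0,"gripper": 0.65}
    - {"x": 0.4,"y": 0.2,"z": 5,"rx": 0,"ry": 0.01,"rz": 0,"gripper": 0.65}
    - {"x": 0.4,"y": 0.2,"z": 5,"rx": 0,"ry": 0.01,"rz": 0,"gripper": 0.65}

```text
time: 8.3
tool_pos: [0.5496, 0.0648, 0.0704]
tcp_rot: [1.0, 0.006, 0.004, 0.0]
ft_force: [-0.5, -0.7, -0.3]
width: 0.648
grasp_force: 0.0
```

```bash
python3 -c "
from h import *
go(.5475,.0674,.022,0.8)"
```

```text
xyz cm [-0.25 -0.27  4.84] rot [ 0.    -0.008 -0.001]
```

Call:
servo_tool:
  steps:
    - {"x": -0.3,"y": -0.25,"z": 1.5,"rx": 0,"ry": -0.008,"rz": 0,"gripper": 0.65}
    - {"x": -0.3,"y": -0.25,"z": 3,"rx": 0,"ry": -0.008,"rz": 0,"gripper": 0.65}
    - {"x": -0.3,"y": -0.25,"z": 4,"rx": 0,"ry": -0.008,"rz": 0,"gripper": 0.65}
    - {"x": -0.3,"y": -0.25,"z": 4.5,"rx": 0,"ry": -0.008,"rz": 0,"gripper": 0.65}
    - {"x": -0.3,"y": -0.25,"z": 4.5,"rx": 0,"ry": -0.008,"rz": 0,"gripper": 0.65}
    - {"x": -0.3,"y": -0.25,"z": 4.5,"rx": 0,"ry": -0.008,"rz": 0,"gripper": 0.65}
    - {"x": -0.3,"y": -0.25,"z": 4.5,"rx": 0,"ry": -0.008,"rz": 0,"gripper": 0.65}

```text
time: 8.88
tool_pos: [0.5486, 0.0682, 0.0266]
tcp_rot: [1.0, 0.007, 0.002, 0.0]
ft_force: [0.5, 0.9, -0.3]
width: 0.649
grasp_force: 0.0
```

```bash
python3 -c "
from h import *
print(get_state()['ft_force']);go(.5475,.0674,.022,0.8)"
```

```text
[ 0.54417126  0.8736683  -0.25418924]
xyz cm [-0.11  0.08  0.45] rot [ 0.    -0.004 -0.   ]
```

Good alignment. I lower 4 mm and close gently.

Call:
servo_tool:
  steps:
    - {"x": 0,"y": 0.1,"z": 0.2,"rx": 0,"ry": 0,"rz": 0,"gripper": 0.65}
    - {"x": 0,"y": 0.1,"z": 0.4,"rx": 0,"ry": 0,"rz": 0,"gripper": 0.65}
    - {"x": 0,"y": 0.1,"z": 0.4,"rx": 0,"ry": 0,"rz": 0,"gripper": 0.45}
    - {"x": 0,"y": 0.1,"z": 0.4,"rx": 0,"ry": 0,"rz": 0,"gripper": 0.35}
    - {"x": 0,"y": 0.1,"z": 0.4,"rx": 0,"ry": 0,"rz": 0,"gripper": 0.2}
    - {"x": 0,"y": 0.1,"z": 0.4,"rx": 0,"ry": 0,"rz": 0,"gripper": 0.1}
    - {"x": 0,"y": 0.1,"z": 0.4,"rx": 0,"ry": 0,"rz": 0,"gripper": 0.1}
    - {"x": 0,"y": 0.1,"z": 0.4,"rx": 0,"ry": 0,"rz": 0,"gripper": 0.1}
    - {"x": 0,"y": 0.1,"z": 0.4,"rx": 0,"ry": 0,"rz": 0,"gripper": 0.1}
  squeeze: 20

```text
time: 9.63
tool_pos: [0.548, 0.0673, 0.0218]
tcp_rot: [1.0, 0.007, 0.001, 0.0]
ft_force: [0.2, 0.3, 0.2]
width: 0.321
grasp_force: 21.1
```

Call:
servo_tool:
  steps:
    - {"x": 0,"y": 0,"z": -1,"rx": 0,"ry": 0,"rz": 0,"gripper": 0.1}
    - {"x": 0,"y": 0,"z": -3,"rx": 0,"ry": 0,"rz": 0,"gripper": 0.1}
    - {"x": 0,"y": 0,"z": -5,"rx": 0,"ry": 0,"rz": 0,"gripper": 0.1}
    - {"x": 0.4,"y": -2,"z": -5,"rx": 0,"ry": 0,"rz": 0.03,"gripper": 0.1}
    - {"x": 0.8,"y": -4,"z": -5,"rx": 0,"ry": 0,"rz": 0.07,"gripper": 0.1}
    - {"x": 1.2,"y": -6,"z": -5,"rx": 0,"ry": 0,"rz": 0.1,"gripper": 0.1}
    - {"x": 1.5,"y": -8,"z": -5,"rx": 0,"ry": 0,"rz": 0.13,"gripper": 0.1}
    - {"x": 1.5,"y": -8.3,"z": -5,"rx": 0,"ry": 0,"rz": 0.136,"gripper": 0.1}
    - {"x": 1.5,"y": -8.3,"z": -5,"rx": 0,"ry": 0,"rz": 0.136,"gripper": 0.1}
    - {"x": 1.5,"y": -8.3,"z": -5,"rx": 0,"ry": 0,"rz": 0.136,"gripper": 0.1}
    - {"x": 1.5,"y": -8.3,"z": -5,"rx": 0,"ry": 0,"rz": 0.136,"gripper": 0.1}

```text
time: 10.55
tool_pos: [0.5615, 0.1495, 0.0718]
tcp_rot: [0.998, -0.061, 0.001, 0.0]
ft_force: [0.5, -0.2, -0.7]
width: 0.323
grasp_force: 20.9
```

```bash
python3 -c "
from h import *
print(get_state()['width']);go(.5633,.151,.0045,-7)"
```

```text
0.32302264525412255
xyz cm [ 0.15 -0.17  6.73] rot [ 0.    -0.002 -0.   ]
```

Call:
servo_tool:
  steps:
    - {"x": 0.1,"y": 0,"z": 2,"rx": 0,"ry": 0,"rz": 0,"gripper": 0.1}
    - {"x": 0.1,"y": 0,"z": 4,"rx": 0,"ry": 0,"rz": 0,"gripper": 0.1}
    - {"x": 0.1,"y": 0,"z": 5.5,"rx": 0,"ry": 0,"rz": 0,"gripper": 0.1}
    - {"x": 0.1,"y": 0,"z": 6.2,"rx": 0,"ry": 0,"rz": 0,"gripper": 0.1}
    - {"x": 0.1,"y": 0,"z": 6.4,"rx": 0,"ry": 0,"rz": 0,"gripper": 0.1}
    - {"x": 0.1,"y": 0,"z": 6.6,"rx": 0,"ry": 0,"rz": 0,"gripper": 0.1}
    - {"x": 0.1,"y": 0,"z": 6.7,"rx": 0,"ry": 0,"rz": 0,"gripper": 0.1}
    - {"x": 0.1,"y": 0,"z": 6.7,"rx": 0,"ry": 0,"rz": 0,"gripper": 0.1}
    - {"x": 0.1,"y": 0,"z": 6.7,"rx": 0,"ry": 0,"rz": 0,"gripper": 0.1}

```text
time: 11.3
tool_pos: [0.5635, 0.1504, 0.0058]
tcp_rot: [0.998, -0.061, 0.002, -0.0]
ft_force: [0.5, -0.2, 0.1]
width: 0.328
grasp_force: 20.9
```

Call:
servo_tool:
  steps:
    - {"x": 0,"y": 0,"z": 0.1,"rx": 0,"ry": 0,"rz": 0,"gripper": 0.1}
    - {"x": 0,"y": 0,"z": 0.15,"rx": 0,"ry": 0,"rz": 0,"gripper": 0.1}
    - {"x": 0,"y": 0,"z": 0.15,"rx": 0,"ry": 0,"rz": 0,"gripper": 0.1}
    - {"x": 0,"y": 0,"z": 0.15,"rx": 0,"ry": 0,"rz": 0,"gripper": 0.35}
    - {"x": 0,"y": 0,"z": 0.15,"rx": 0,"ry": 0,"rz": 0,"gripper": 0.42}
    - {"x": 0,"y": 0,"z": 0.15,"rx": 0,"ry": 0,"rz": 0,"gripper": 0.45}
    - {"x": 0,"y": 0,"z": 0.15,"rx": 0,"ry": 0,"rz": 0,"gripper": 0.45}
    - {"x": 0,"y": 0,"z": 0.15,"rx": 0,"ry": 0,"rz": 0,"gripper": 0.45}
    - {"x": 0,"y": 0,"z": -3,"rx": 0,"ry": 0,"rz": 0,"gripper": 0.45}
    - {"x": 0,"y": 0,"z": -7,"rx": 0,"ry": 0,"rz": 0,"gripper": 0.45}
    - {"x": 0,"y": 0,"z": -11,"rx": 0,"ry": 0,"rz": 0,"gripper": 0.45}
    - {"x": 0,"y": 0,"z": -15,"rx": 0,"ry": 0,"rz": 0,"gripper": 0.45}

```text
time: 12.3
tool_pos: [0.5619, 0.1505, 0.1558]
tcp_rot: [0.998, -0.061, 0.0, -0.0]
ft_force: [1.1, 0.8, 0.7]
width: 0.45
grasp_force: 0.0
```

Call:
servo_tool:
  steps:
    - {"x": -2,"y": 3,"z": -1,"rx": 0,"ry": 0,"rz": 0,"gripper": 0.45}
    - {"x": -16,"y": 28,"z": -3,"rx": 0,"ry": 0,"rz": 0,"gripper": 0.45}
    - {"x": -16,"y": 28,"z": -3,"rx": 0,"ry": 0,"rz": 0,"gripper": 0.45}
    - {"x": -16,"y": 28,"z": -3,"rx": 0,"ry": 0,"rz": 0,"gripper": 0.45}
    - {"x": -16,"y": 28,"z": -3,"rx": 0,"ry": 0,"rz": 0,"gripper": 0.45}
    - {"x": -16,"y": 28,"z": -3,"rx": 0,"ry": 0,"rz": 0,"gripper": 0.45}
    - {"x": -16,"y": 28,"z": -3,"rx": 0,"ry": 0,"rz": 0,"gripper": 0.45}
    - {"x": -16,"y": 28,"z": -3,"rx": 0,"ry": 0,"rz": 0,"gripper": 0.45}
    - {"x": -16,"y": 28,"z": -3,"rx": 0,"ry": 0,"rz": 0,"gripper": 0.45}
    - {"x": -16,"y": 28,"z": -3,"rx": 0,"ry": 0,"rz": 0,"gripper": 0.45}
    - {"x": -16,"y": 28,"z": -3,"rx": 0,"ry": 0,"rz": 0,"gripper": 0.45}
    - {"x": -16,"y": 28,"z": -3,"rx": 0,"ry": 0,"rz": 0,"gripper": 0.45}

```text
time: 13.3
tool_pos: [0.37, -0.1072, 0.1842]
tcp_rot: [0.998, -0.06, 0.001, -0.0]
ft_force: [-0.2, -0.0, 0.2]
width: 0.451
grasp_force: 0.0
```

```bash
python3 - <<'E'
from h import *
np.set_printoptions(precision=4,suppress=True)
T=np.array([.557,.0995]);a=np.radians(-7)
M=np.array([[np.cos(a),np.sin(a)],[-np.sin(a),np.cos(a)]])
c=read_camera("top");P=cloud(c);q=(P[...,:2]-T)@M.T;im=c["image"].astype(int)
w=(abs(q[...,0])<.058)&(abs(q[...,1])<.096)&(P[...,2]<.06)&(im[...,0]-im[...,2]>35)
n,l,st,ce=cv2.connectedComponentsWithStats(w.astype(np.uint8))
for i in range(1,n):
    m=l==i
    if m.sum()>5:print(m.sum(),"z med/max",np.median(P[m][:,2]),P[m][:,2].max(),"mean",q[m].mean(0),"min/max",q[m].min(0),q[m].max(0))
m=(np.linalg.norm(P[...,:2]-[.319,-.266],axis=-1)<.09)&(P[...,2]<.05);print("lid z",np.median(P[m][:,2]))
save({'image':np.hstack([c['image'][100:330,100:400],cv2.resize(c['image'][155:230,155:265],(440,230),interpolation=cv2.INTER_CUBIC)])},'pics/end.png')
E
```

```text
112 z med/max 0.020164170817945692 0.024478745648059963 mean [-0.0001  0.0494] min/max [-0.0106  0.0363] [0.0123 0.0671]
405 z med/max 0.020552584135894336 0.02537740567962521 mean [-0.0095 -0.0307] min/max [-0.0334 -0.0599] [0.0167 0.0027]
lid z 0.014640533522893517
```

View pics/end.png

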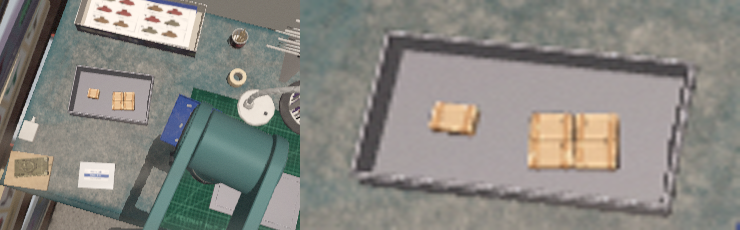

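The picture shows one crate alone at (453,118) and the four-crate block at (575,140), all with tops at z≈0.020. The lid lies flat and the arm is clear.

```bash
python3 -c "
from h import *
print(abs(get_state()['qd']).max());print(finish_job())"
```

```text
0.008086721388418306
the job is handed in; nothing more can be done
None
```

I handed the job in at about 13 s of robot time: the lid lies flat, knob up, on the cutting mat, and all five crates are in one layer on the tub floor with at least one in each third; the hand-in call gave no verdict.

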